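# Roll a bearing sleeve up into its loading jig and close the keeper

## Robot

A 6-joint arm with a two-finger parallel gripper is mounted at the origin on the work surface. World frame = base frame: x ahead of the robot, y to its left, z up, the work surface at z = 0. Lengths are in m, angles in rad, forces in N, time in s.
With the tool pointing down it reaches from about 0.375 to 0.75 m from the base axis. Payload 9 kg.
Tool frame: the origin (TCP) lies at the very end of the fingers, on their centre line; the grasp point (between the pads) lies 19 mm behind it (bot.hold_point_z is the distance from the TCP to the grasp point, in m); z points along the fingers, y is the line along which they close (so a half turn about z gives the same grasp; the last joint's range is limited). The gripper opens to 85 mm and grips with 20 to 120 N. Pads are 22 mm wide; open, the fingers measure 114 mm over their backs; the gripper's body (76 mm by 85 mm) begins 54 mm behind the grasp point. The pads swing forward as they close: fully open they stand 13 mm farther back than shut.
Start: joints at [1.053, 0.104, 0.097, 1.564, 0, 1.353], TCP at [0.177, 0.573, 0.231] pointing down, gripper open.
Joint ranges: [-2.99, 2.99], [-0.84, 1.86], [-1.1, 1.16], [-1.84, 2.11], [-1.51, 1.56], [-3.14, 3.14]. Speed limits (rad/s): [2.22, 2.22, 2.57, 3.14, 3.14, 3.14].

## Interface

Orientations are given as a unit quaternion [x, y, z, w].
In Python, from bench import sensors, imaging, bot, nets gives the robot as it stands.
- The arm moves only by the tool drive_tool, never from a script. Its argument "series" is a list that holds one entry, the list of rows, each a list of 7 numbers: the turn, a rotation vector about the tool's x, y, z scaled (see below), then the shift along the tool's x, y, z scaled (see below), then the closure in counts, from 0 (fully open) to 255 (shut). In form: [[[rx, ry, rz, tx, ty, tz, claw], ...]]. A call has 1 to 20 rows; each row is the pose to reach, as a shift and turn from the pose commanded when the call began, along the tool's axes at that moment, turning the shorter way round; what a row does not reach only later rows make up. The controller multiplies each number of a shift by 0.3 m and each number of a turn by pi rad. A row lasts 1/8 s, in which the tool goes at most 62.5 mm and 10.7 degrees, less where a joint would pass 70% of its speed; a pose out of reach is approached as far as the arm can. A call with a number of a shift or a turn outside -1 to 1 is refused whole. A call with a gripper value outside its range is refused whole. The fingers move at their own pace and stop on an object; "grip_force" is the grip in N (left out, the last holds). Time passes only in rows, so rows that repeat a pose let the fingers close. It gives the time, the measured TCP pose, the force, the opening and the grip force at its end, in the units of the state.
- sensors.read_state(): the state, without advancing time (a new reading comes with each control period).
- imaging.camera(name): name is "side" or "top"; returns a dict with "image" (420x560x3 uint8, red, green, blue), "fx", "fy", "cx", "cy" (pixels), "k1" (the pictures are not rectified: a ray, as slopes to the right and down, at radius r is drawn at 1 + k1 r^2 times it, then the intrinsics apply), "camera_from_world" (4x4, takes a point from world to camera coordinates). Camera axes: x right, y up, looking along -z (the intrinsics and any distortion apply to the point x, -y, -z); pixel columns grow to the right and rows downward; lengths in m; the calibration is good to about 2 mm. A picture is of the moment at which its call begins. There is no depth.
- bot.close_job(): hands the job in; it is judged then, once.
Trained networks look in the newest picture that a camera, given by its name, has taken for a name from the list of things; names that differ only in an ending like _2 or _b are one class to them, and where a whole thing is asked for, a point or a joint stands for the part that bears it (a point fixed in the world has none). Each returns a list of dicts, best first, with "p" (0 to 1); they miss things now and then, are a little off and sometimes report something else, mostly with a low value. They report only what shows in the picture. A call takes as long as a camera call. They do not tell look-alikes from the thing itself.
- nets.regions_of(camera, name): "pixels" (420x560 bool, what is visible of it) and "at" ([column, row] in pixels, amid what is visible of it).
- nets.spot_point(camera, name): "at" ([column, row] in pixels: a listed point, or the origin of a listed thing).
The state is a dict: "t": time; "joints": joint angles; "joint_vel": joint speeds; "effort": joint torques, N m; "ee_pos": TCP position; "tcp_rot": TCP orientation; "ft_force": force on the tool from outside, world axes, zero at the start; "wrist_torque": the same for the moment, N m; "grip_width": finger opening in m; "grasp_force": force on a finger pad.
Only numpy, scipy, OpenCV 4.12 (cv2) and the standard library are available. Lean on these libraries where they do the work, as an engineer would, in place of code of your own. Each camera call takes 0.05 s, during which the arm holds its last target. There are 200 camera calls.

## Task

With your fingertips, slowly push the brass-coloured bearing sleeve from the foot of the jig's ramp up over the crest until it sits fully home against the upright stop plate; do not lift it, and do not let it run away or roll back down the ramp. Once it rests in its seat, push the red keeper arm round until it stands straight across the ramp behind the sleeve, as far as it goes. Leave the other things on the bench where they are, and finish clear of everything.

Things in the scene. Friction and masses are not known exactly. Their poses are not given: they have to be found in the camera images.
- jig: Loading jig bolted to the bench: dark steel base plate 310 x 190 x 6 mm carrying a grey-faced ramp. Origin on the bench below the ramp's centre line; x = uphill (level), y = across, z = up. Jig frame, mm: the channel is 84 wide (y -42 to 42) between wooden rails 8 thick that stand 10 above the surface. A lip 10 thick, top at z 19, closes the foot, its uphill face at x -150.
- sleeve: Bearing sleeve: polished brass-coloured cylinder, 52 mm diameter, 80 mm long, dark plugs in its ends, about 0.6 kg, friction about 0.3, rolls freely. Origin at its centre, y along its axis (x, z turn as it rolls). Starts across the ramp's foot against the lip, centre at x -134, z 40 mm in the jig's frame. Let go on the ramp it rolls back; past the crest it rolls into the seat and stays.
- ramp_foot (a point): On the ramp surface at its foot, on the centre line at the lip (x -150, z 12 mm in the jig's frame). Its x points up the 7-degree slope, y across, z square to the surface. The sleeve's centre rides 26 mm above the surface.
- crest (a point): On the ramp surface at the crest, on the centre line: x 50, z 36.6 mm in the jig's frame. From here the surface falls 5 degrees to the stop plate.
- seat (a point): Where the sleeve's centre is when fully home: x 74, y 0, z 60.6 mm in the jig's frame. The upright aluminium stop plate's face is at x 100 (plate 100 mm wide, 14 thick, top at z 72).
- keeper_hinge (a point): On the keeper's upright pivot axis at the arm's mid height: x 36, y -66, z 67 mm in the jig's frame. Below it stands a post of 20 mm diameter.
- keeper_peg (a point): Middle of the black peg (12 mm diameter, z 74 to 84 mm) on the red keeper arm, 90 mm from the pivot. The arm is a flat red bar 12 mm wide and 14 high (z 60 to 74), reaching 112 mm from the pivot; fingertips at z 50 to 56 mm push its side and pass over the rails.
- keeper (a joint): Angle of the red arm, rad. 0 = fully open: it points downhill and 0.35 rad outwards (jig -y), beside the ramp. Grows as it swings in over the ramp (clockwise from above) to its stop at 1.92, straight across along the jig's +y, about 6 mm behind the seated sleeve. Starts at 0 to 0.3; light friction (0.04 N m), stays where left.
- spare_a: Bystander: copper-coloured short sleeve standing upright, 42 mm diameter, 55 mm high, beside the jig; origin under its centre.
- spare_b: Bystander: steel short sleeve standing upright, 42 mm diameter, 55 mm high, beyond the stop plate; origin under its centre.
- oil: Bystander: clear oil bottle with red cap, 52 mm diameter, 130 mm high; origin under its centre.
- jar: Bystander: amber jar with black lid, 60 mm diameter, 80 mm high; origin under its centre.
- carton: Bystander: small cardboard carton 80 x 60 x 50 mm; origin under its centre.
- wrench: Bystander: steel wrench 160 mm long lying flat; origin under its centre.
- driver: Bystander: orange-handled screwdriver 180 mm long lying beyond the jig; origin under its centre.
Mind the look-alikes: they are no part of the job. Leave any blue look-alike of the sleeve alone.

How it is judged:
By the outcome, as a careful person would: the job done as asked, in the order asked, and still so for the second after the job is handed in, with the robot touching nothing.
It also fails if it takes over 51 s, if anything falls off the work surface, if the arm or the gripper's body presses on something with over 40 N, if the wrist force passes 120 N, or if a joint passes its speed limit or range.

## Working session

There is one attempt and no reset: what is moved stays moved. The work goes in short steps, Python scripts to look and compute and a tool call to move; the robot and the scene stay as the last step left them, time stands still between calls to the robot, and variables do not carry over. Pictures are saved under pics/ and viewed, at most 10 in all, crops included, and the job is handed in when it is done.

Besides the shell and the picture viewer there is one more tool, called after ">>>" as name([rows], argument=value, ...), one row to a line, values as JSON. drive_tool: Moves the arm, as the interface text tells. Shifts and turns lie within -1 to 1; 1 stands for 0.3 m of shift or pi rad of turn. Its arguments: {"type":"object","properties":{"series":{"type":"array"},"grip_force":{"type":"number"}},"required":["series"]}

```bash
ls; mkdir -p pics
cat > h.py <<'E'
import numpy as np, cv2
from bench import sensors, imaging, bot, nets
def grab(name,fn=None):
    c=imaging.camera(name)
    if fn: cv2.imwrite('pics/'+fn,c['image'][:,:,::-1])
    return c
def proj(c,P):
    P=np.atleast_2d(P); T=np.array(c['camera_from_world'])
    q=P@T[:3,:3].T+T[:3,3]; s=np.c_[q[:,0],-q[:,1]]/(-q[:,2:3])
    s=s*(1+c['k1']*(s**2).sum(1,keepdims=True))
    return s*[c['fx'],c['fy']]+[c['cx'],c['cy']]
def ray(c,uv):
    d=(np.array(uv,float)-[c['cx'],c['cy']])/[c['fx'],c['fy']]; s=d.copy()
    for _ in range(20): s=d/(1+c['k1']*(s@s))
    T=np.array(c['camera_from_world']); R=T[:3,:3]
    return -R.T@T[:3,3], R.T@np.array([s[0],-s[1],-1])
def atz(c,uv,z):
    o,v=ray(c,uv); return o+v*(z-o[2])/v[2]
def tri(c1,u1,c2,u2):
    o1,v1=ray(c1,u1);o2,v2=ray(c2,u2)
    st=np.linalg.lstsq(np.c_[v1,-v2],o2-o1,rcond=None)[0]
    a=o1+v1*st[0];b=o2+v2*st[1]; return (a+b)/2,np.linalg.norm(a-b)
E
python3 - <<'E'
from h import *
np.set_printoptions(precision=4,suppress=True)
cs={n:grab(n,n+'0.png') for n in('top','side')}
for n,c in cs.items():
    o,_=ray(c,[280,210]);print(n,o)
    for k in['sleeve','ramp_foot','crest','seat','keeper_hinge','keeper_peg','jig','spare_a','spare_b','oil','jar','carton','wrench','driver']:
        print(k,[(np.round(d['at']).tolist(),round(d['p'],2)) for d in nets.spot_point(n,k)][:4])
s=sensors.read_state();print(s)
E
```

```text
pics
top [0.3626 0.017  1.5255]
sleeve [([398.0, 261.0], 0.85), ([332.0, 228.0], 0.65)]
ramp_foot [([336.0, 223.0], 0.93)]
crest [([269.0, 237.0], 0.72)]
seat [([259.0, 241.0], 0.85)]
keeper_hinge [([267.0, 217.0], 0.6)]
keeper_peg [([298.0, 196.0], 0.73)]
jig [([288.0, 240.0], 0.78)]
spare_a [([244.0, 200.0], 0.76), ([223.0, 260.0], 0.49)]
spare_b [([244.0, 200.0], 0.76), ([223.0, 260.0], 0.49)]
oil [([441.0, 216.0], 0.67)]
jar [([128.0, 263.0], 0.7)]
carton [([134.0, 229.0], 0.65)]
wrench [([444.0, 278.0], 0.6), ([300.0, 196.0], 0.51), ([222.0, 262.0], 0.27)]
driver [([280.0, 154.0], 0.58)]
side [0.4779 0.862  0.9453]
sleeve [([315.0, 167.0], 0.92), ([358.0, 132.0], 0.56)]
ramp_foot [([314.0, 171.0], 0.57)]
crest [([327.0, 218.0], 0.75)]
seat [([322.0, 218.0], 0.69), ([372.0, 112.0], 0.43)]
keeper_hinge [([301.0, 207.0], 0.89)]
keeper_peg [([282.0, 179.0], 0.7)]
jig [([322.0, 214.0], 0.82), ([315.0, 171.0], 0.47), ([325.0, 219.0], 0.43)]
spare_a [([275.0, 238.0], 0.6), ([339.0, 274.0], 0.6)]
spare_b [([275.0, 238.0], 0.6), ([339.0, 274.0], 0.6)]
oil [([341.0, 275.0], 0.61), ([321.0, 103.0], 0.6)]
jar [([330.0, 386.0], 0.95)]
carton [([279.0, 376.0], 0.76)]
wrench [([372.0, 113.0], 0.53)]
driver [([223.0, 208.0], 0.6)]
{'t': 1.5, 'joints': array([1.0533, 0.1041, 0.0973, 1.5639, 0.    , 1.3531]), 'joint_vel': array([ 0.0001, -0.0009, -0.0001,  0.0001, -0.    ,  0.0008]), 'effort': array([ -0.0003, -55.6754,  50.3764,   0.001 ,  -0.0004,  -0.    ]), 'ee_pos': array([0.1772, 0.5733, 0.2313]), 'tcp_rot': array([ 0.1494,  0.9888,  0.    , -0.    ]), 'ft_force': array([ 0.0136, -0.1972, -0.1137]), 'wrist_torque': array([-0.01  ,  0.0224, -0.0713]), 'grasp_force': 0.0, 'grip_width': 0.08601105235273641}
```

View pics.

View pics/top0.png

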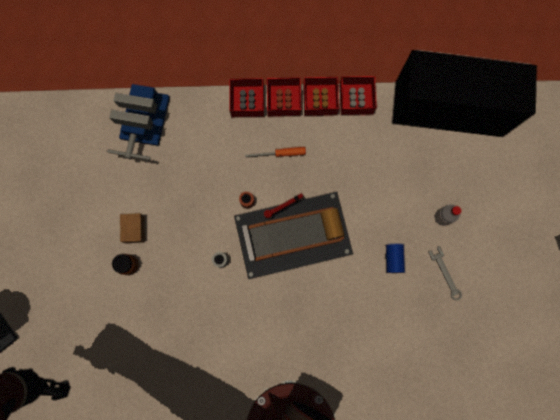

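View pics/side0.png

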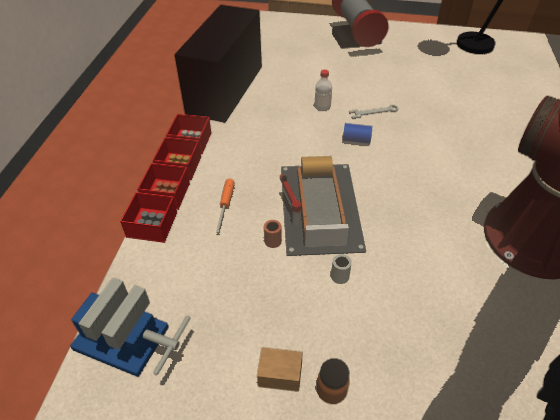

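Run:
```python
from h import *
a=cv2.imread('pics/top0.png')[150:300,190:420];cv2.imwrite('pics/topcrop.png',cv2.resize(a,None,fx=3.4,fy=3.4,interpolation=cv2.INTER_CUBIC))
```

```text
(no output)
```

View pics/topcrop.png

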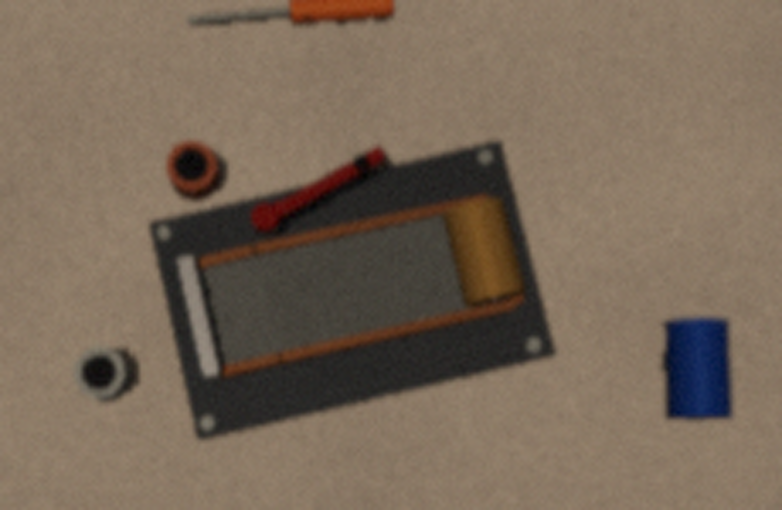

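Top view: the brass sleeve on the jig's foot is at (332,224), the stop plate at (248,243), the keeper from hinge (268,214) to tip (301,196), and the blue look-alike off the jig at (396,259). Other candidates are the copper spare (246,200) and the steel spare (221,260). I choose the brass one at the ramp foot, and the crop confirms it.

```bash
cat >> h.py <<'E'
def J(p,xj,yj,th):
    p=np.atleast_2d(p)/1000.; c,s=np.cos(th),np.sin(th)
    return np.c_[xj+c*p[:,0]-s*p[:,1], yj+s*p[:,0]+c*p[:,1], p[:,2]]
E
python3 - <<'E'
from h import *
from scipy.optimize import least_squares
np.set_printoptions(precision=4,suppress=True)
ct,cs=grab('top'),grab('side')
cr=lambda u,v:[u/3.4+190,v/3.4+150]
# plate corners
C=np.array([atz(ct,cr(*u),.006) for u in[(152,222),(500,143),(553,353),(200,437)]]);print(C, [np.linalg.norm(C[i]-C[i-1]) for i in range(4)])
obs=[(ct,cr(180,256),(114,-50,72)),(ct,cr(195,254),(100,-50,72)),(ct,cr(205,377),(114,50,72)),(ct,cr(219,375),(100,50,72)),(ct,cr(266,217),(36,-66,74)),
(ct,[336,223],(-150,0,12)),(ct,[269,237],(50,0,36.6)),(ct,[259,241],(74,0,60.6)),(cs,[314,171],(-150,0,12)),(cs,[327,218],(50,0,36.6)),(cs,[322,218],(74,0,60.6)),(cs,[301,207],(36,-66,67)),(ct,[332,226],(-134,0,40)),(cs,[316,167],(-134,0,40)),
(cs,[305,245],(114,-50,16)),]
obs=obs[:-1]
def f(q,full=False):
    th=q[2]
    r=[proj(c,J([p],*q[:3]))[0]-u for c,u,p in obs]
    px=q[3] # plate centre x in jig
    for u,p in zip([(152,222),(500,143),(553,353),(200,437)],[(155,-95),(-155,-95),(-155,95),(155,95)]):
        r.append(proj(ct,J([(p[0]+px,p[1]+q[4],6)],*q[:3]))[0]-cr(*u))
    return np.array(r) if full else np.ravel(r)
s=least_squares(f,[.45,0,1.8,-25,0],loss='soft_l1',x_scale=[.01,.01,.01,5,5]);print(s.x,np.degrees(s.x[2]));print(f(s.x,True))
q=s.x[:3]
# keeper angle: arm dir in jig at z 74
T=atz(ct,cr(378,157),.074)[:2];H=J([(36,-66,74)],*q)[0,:2];d=T-H
print('keeper jig angle',np.linalg.norm(d),np.degrees(np.arctan2(d[1],d[0])-q[2]))
for n in[(-134,0,40),(74,0,60.6),(36,-66,67)]:print(n,J([n],*q))
print('spare_a',atz(ct,cr(193,168),.055),'spare_b',atz(ct,cr(104,373),.055))
st=sensors.read_state();print(st['t'],st['ee_pos'])
E
```

```text
[[ 0.5969  0.1518  0.006 ]
 [ 0.6594 -0.1481  0.006 ]
 [ 0.4781 -0.1859  0.006 ]
 [ 0.4138  0.1126  0.006 ]] [np.float64(0.18721007826595457), np.float64(0.30628649534147073), np.float64(0.18524388747431036), np.float64(0.30536324055701447)]
[  0.5323   0.004    1.7849 -22.1019  -0.3719] 102.2647587915821
[[-0.9816  0.4804]
 [-0.4694 -0.0952]
 [-0.2953  0.1115]
 [ 0.5643 -0.4853]
 [-0.2055 -0.183 ]
 [ 0.6543  1.1097]
 [-0.0996  2.2809]
 [ 1.2675 -0.6368]
 [ 1.2769 -0.9093]
 [-3.8031  0.519 ]
 [ 2.7544  1.3684]
 [-5.0585 -0.1311]
 [ 0.1723 -1.9125]
 [ 0.2338 -0.5007]
 [-0.7901 -0.1093]
 [ 0.2206 -1.2461]
 [ 1.1556  0.1946]
 [-0.3791  0.7952]]
keeper jig angle 0.10461411089375268 -165.33633086191676
(-134, 0, 40) [[ 0.5608 -0.127   0.04  ]]
(74, 0, 60.6) [[0.5166 0.0763 0.0606]]
(36, -66, 67) [[0.5891 0.0532 0.067 ]]
spare_a [0.634  0.1131 0.055 ] spare_b [0.4655 0.1874 0.055 ]
1.6 [0.1772 0.5733 0.2313]
```

```bash
cat >> h.py <<'E'
from scipy.spatial.transform import Rotation as Ro
Q=(0.5323,0.004,1.7849)
def rot(az): # tool down, tool y at azimuth az
    y=np.array([np.cos(az),np.sin(az),0]);z=np.array([0,0,-1.]);return np.c_[np.cross(y,z),y,z]
def rows(p0,R0,targets): # targets: (world pos, az)
    for p,az in targets:
        print(np.round(np.r_[Ro.from_matrix(R0.T@rot(az)).as_rotvec()/np.pi,R0.T@(p-p0)/.3],3).tolist())
E
python3 - <<'E'
from h import *
s=sensors.read_state();R0=Ro.from_quat(s['tcp_rot']).as_matrix();p0=s['ee_pos']
az=Q[2]-np.pi/2
mid=p0+np.r_[(J([(-200,0,0)],*Q)[0]-p0)[:2]*.5,-.03]
e=J([(-200,0,150)],*Q)[0]
print(mid,e);rows(p0,R0,[(mid,np.radians(72.8))]);rows(mid,R0,[(e,az)])
rows(e,rot(az),[(J([(-200,0,25)],*Q)[0],az),(J([(-174,0,25)],*Q)[0],az)])
E
```

```text
[0.37599351 0.1909126  0.20131071] [ 0.57479433 -0.19143345  0.15      ]
[0.0, 0.0, 0.0, -1.009, -1.022, 0.1]
[0.0, -0.0, 0.336, -1.009, -1.022, 0.171]
[0.0, 0.0, 0.0, 0.0, 0.0, 0.417]
[0.0, 0.0, 0.0, 0.087, -0.0, 0.417]
```

>>> drive_tool([
  [[0, 0, 0, -0.2, -0.2, 0.05, 135], [0, 0, 0, -0.4, -0.4, 0.1, 135], [0, 0, 0, -0.6, -0.6, 0.1, 135], [0, 0, 0, -0.8, -0.8, 0.1, 135], [0, 0, 0, -1, -1, 0.1, 135], [0, 0, 0, -1, -1, 0.1, 135], [0, 0, 0, -1, -1, 0.1, 135], [0, 0, 0, -1, -1, 0.1, 135]],
])

```text
t: 2.6
ee_pos: [0.3766, 0.1953, 0.2014]
tcp_rot: [0.152, 0.988, -0.0, 0.0]
ft_force: [0.5, 0.3, 0.3]
grip_width: 0.04
grasp_force: 0.0
```

>>> drive_tool([
  [[0, 0, 0.05, -0.2, -0.2, 0.05, 135], [0, 0, 0.1, -0.4, -0.4, 0.1, 135], [0, 0, 0.15, -0.6, -0.6, 0.1, 135], [0, 0, 0.2, -0.8, -0.8, 0.1, 135], [0, 0, 0.25, -1, -1, 0.1, 135], [0, 0, 0.3, -1, -1, 0.1, 135], [0, 0, 0.336, -1, -1, 0.1, 135], [0, 0, 0.336, -1, -1, 0.1, 135], [0, 0, 0.336, -1, -1, 0.1, 135]],
])

```text
t: 3.72
ee_pos: [0.5732, -0.176, 0.1711]
tcp_rot: [0.626, 0.779, 0.0, -0.001]
ft_force: [0.0, 1.1, 0.4]
grip_width: 0.0401
grasp_force: 0.0
```

Run:
```python
from h import *
s=sensors.read_state();R0=Ro.from_quat(s['tcp_rot']).as_matrix();p0=s['ee_pos']
print(s['t'],p0,s['grip_width'],s['ft_force'])
az=Q[2]-np.pi/2
rows(p0,R0,[(J([(-200,0,100)],*Q)[0],az),(J([(-200,0,25)],*Q)[0],az)])
```

```text
3.725 [ 0.57322152 -0.17598314  0.17106526] 0.0400586905666911 [0.03988149 1.1058654  0.41616748]
[-0.0, -0.0, 0.001, -0.052, -0.006, 0.237]
[-0.0, -0.0, 0.001, -0.052, -0.006, 0.487]
```

>>> drive_tool([
  [[0, 0, 0, -0.05, -0.006, 0.1, 135], [0, 0, 0, -0.05, -0.006, 0.237, 135], [0, 0, 0, -0.05, -0.006, 0.35, 135], [0, 0, 0, -0.05, -0.006, 0.43, 135], [0, 0, 0, -0.05, -0.006, 0.487, 135], [0, 0, 0, -0.05, -0.006, 0.487, 135], [0, 0, 0, -0.05, -0.006, 0.487, 135]],
])

```text
t: 4.6
ee_pos: [0.5754, -0.1922, 0.0265]
tcp_rot: [0.627, 0.779, 0.0, 0.001]
ft_force: [-0.0, 0.6, 0.4]
grip_width: 0.0402
grasp_force: 0.0
```

Run:
```python
from h import *
s=sensors.read_state();R0=Ro.from_quat(s['tcp_rot']).as_matrix();p0=s['ee_pos']
print(s['t'],p0,s['ft_force'])
az=Q[2]-np.pi/2
rows(p0,R0,[(J([(-200,0,25)],*Q)[0],az),(J([(-171,0,25)],*Q)[0],az)])
ct=grab('top');cs=grab('side')
a=ct['image'][180:280,230:370,::-1];b=cs['image'][120:260,250:400,::-1]
a=cv2.resize(a,(588,420),interpolation=cv2.INTER_CUBIC);b=cv2.resize(b,None,fx=1.3,fy=3,interpolation=cv2.INTER_CUBIC)
b=cv2.resize(cs['image'][120:260,270:340,::-1],(210,420),interpolation=cv2.INTER_CUBIC)
cv2.imwrite('pics/a.png',np.hstack([a,b]))
```

```text
4.6 [ 0.57541761 -0.19218485  0.02653505] [-0.03511207  0.60496908  0.40066389]
[0.0, 0.0, 0.001, 0.003, -0.001, 0.005]
[0.0, 0.0, 0.001, 0.1, -0.001, 0.005]
```

View pics/a.png

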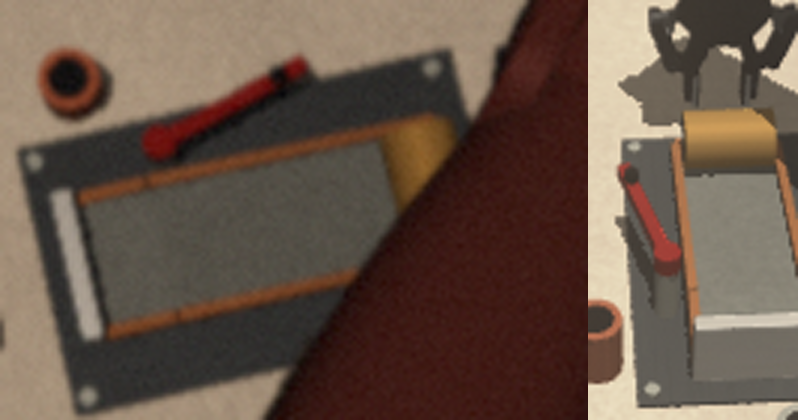

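>>> drive_tool([
  [[0, 0, 0, 0.04, -0.007, 0, 135], [0, 0, 0, 0.07, -0.007, 0, 135], [0, 0, 0, 0.085, -0.007, 0, 135], [0, 0, 0, 0.095, -0.007, 0, 135], [0, 0, 0, 0.1, -0.007, 0, 135], [0, 0, 0, 0.105, -0.007, 0, 135], [0, 0, 0, 0.11, -0.007, -0.001, 135], [0, 0, 0, 0.12, -0.007, -0.002, 135], [0, 0, 0, 0.13, -0.007, -0.003, 135], [0, 0, 0, 0.14, -0.007, -0.005, 135], [0, 0, 0, 0.15, -0.007, -0.006, 135], [0, 0, 0, 0.16, -0.007, -0.007, 135]],
])

```text
t: 6.2
ee_pos: [0.5623, -0.1455, 0.0273]
tcp_rot: [0.627, 0.779, 0.0, -0.0]
ft_force: [0.5, -1.0, 0.9]
grip_width: 0.0404
grasp_force: 1.0
```

```bash
cat > look.py <<'E'
from h import *
import sys
s=sensors.read_state()
def inv(p): 
    d=p[:2]-np.array(Q[:2]);c,sn=np.cos(Q[2]),np.sin(Q[2]);return np.round(1000*np.r_[c*d[0]+sn*d[1],-sn*d[0]+c*d[1],p[2]],1)
print(s['t'],'tcp jig',inv(s['ee_pos']),'f',s['ft_force'].round(1))
cs=grab('side')
r=nets.regions_of('side','sleeve')
for d in r[:2]:
    m=d['pixels'];print(d['p'],d['at'],m.sum())
    # sleeve centre on centre plane: intersect ray with jig y=0
    o,v=ray(cs,d['at']);n=np.array([-np.sin(Q[2]),np.cos(Q[2]),0]);
    zz=.06;print('at z .05',inv(o+v*(.05-o[2])/v[2]))
if len(sys.argv)>1: cv2.imwrite('pics/'+sys.argv[1],cv2.resize(cs['image'][110:270,250:410,::-1],(600,600),interpolation=cv2.INTER_CUBIC))
E
python3 look.py b.png
```

```text
6.2 tcp jig [-152.5    2.4   27.3] f [ 0.5 -1.   0.9]
0.87 [354.9, 132.8] 444
at z .05 [-259.7  122.6   50. ]
0.78 [318.1, 169.9] 633
at z .05 [-109.7    2.3   50. ]
```

View pics/b.png

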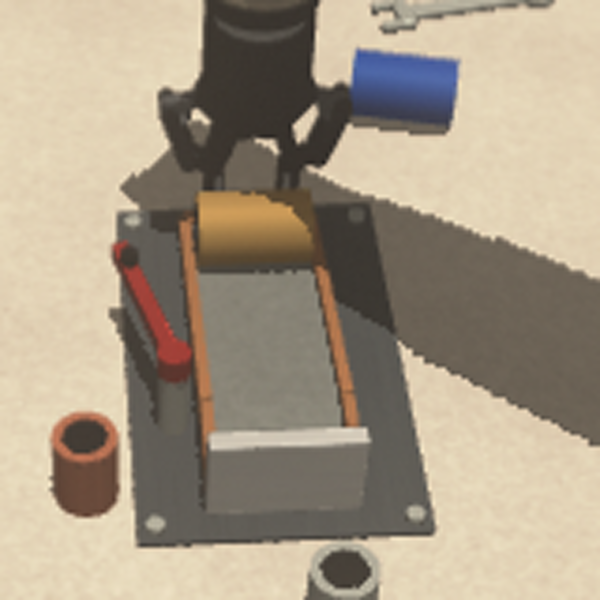

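>>> drive_tool([
  [[0, 0, 0, 0.015, 0, -0.001, 135], [0, 0, 0, 0.03, 0, -0.003, 135], [0, 0, 0, 0.048, 0, -0.006, 135], [0, 0, 0, 0.066, 0, -0.008, 135], [0, 0, 0, 0.084, 0, -0.01, 135], [0, 0, 0, 0.102, 0, -0.012, 135], [0, 0, 0, 0.12, 0, -0.015, 135], [0, 0, 0, 0.138, 0, -0.017, 135], [0, 0, 0, 0.156, 0, -0.019, 135], [0, 0, 0, 0.174, 0, -0.021, 135], [0, 0, 0, 0.192, 0, -0.023, 135], [0, 0, 0, 0.21, 0, -0.026, 135], [0, 0, 0, 0.228, 0, -0.028, 135], [0, 0, 0, 0.246, 0, -0.03, 135], [0, 0, 0, 0.264, 0, -0.032, 135], [0, 0, 0, 0.282, 0, -0.034, 135], [0, 0, 0, 0.3, 0, -0.036, 135], [0, 0, 0, 0.318, 0, -0.038, 135], [0, 0, 0, 0.335, 0, -0.041, 135], [0, 0, 0, 0.35, 0, -0.043, 135]],
])

```text
t: 8.8
ee_pos: [0.5399, -0.0428, 0.0403]
tcp_rot: [0.627, 0.779, 0.0, -0.0]
ft_force: [0.2, -1.1, 1.0]
grip_width: 0.0405
grasp_force: 1.0
```

```bash
python3 look.py
```

```text
8.8 tcp jig [-47.4   2.6  40.3] f [ 0.2 -1.1  1. ]
0.89 [356.2, 135.0] 505
at z .05 [-249.6  124.8   50. ]
0.88 [323.6, 196.0] 688
at z .05 [-13.2   6.9  50. ]
```

>>> drive_tool([
  [[0, 0, 0, 0.013, 0, -0.001, 135], [0, 0, 0, 0.03, 0, -0.003, 135], [0, 0, 0, 0.047, 0, -0.006, 135], [0, 0, 0, 0.064, 0, -0.008, 135], [0, 0, 0, 0.08, 0, -0.01, 135], [0, 0, 0, 0.095, 0, -0.012, 135], [0, 0, 0, 0.11, 0, -0.013, 135], [0, 0, 0, 0.125, 0, -0.015, 135], [0, 0, 0, 0.138, 0, -0.017, 135], [0, 0, 0, 0.149, 0, -0.018, 135], [0, 0, 0, 0.158, 0, -0.019, 135], [0, 0, 0, 0.165, 0, -0.02, 135], [0, 0, 0, 0.17, 0, -0.021, 135], [0, 0, 0, 0.175, 0, -0.022, 135], [0, 0, 0, 0.18, 0, -0.022, 135], [0, 0, 0, 0.185, 0, -0.022, 135]],
])

```text
t: 10.9
ee_pos: [0.5281, 0.0111, 0.0468]
tcp_rot: [0.627, 0.779, 0.0, -0.0]
ft_force: [0.8, -2.5, 1.3]
grip_width: 0.0402
grasp_force: 1.0
```

```bash
python3 look.py
```

```text
10.9 tcp jig [ 7.8  2.6 46.8] f [ 0.8 -2.5  1.3]
0.78 [356.3, 132.3] 435
at z .05 [-261.8  126.9   50. ]
0.77 [325.7, 211.6] 792
at z .05 [39.7  6.5 50. ]
```

>>> drive_tool([
  [[0, 0, 0, 0.004, 0, 0, 135], [0, 0, 0, 0.008, 0, 0, 135], [0, 0, 0, 0.012, 0, 0, 135], [0, 0, 0, 0.016, 0, 0, 135], [0, 0, 0, 0.02, 0, 0, 135], [0, 0, 0, 0.024, 0, 0, 135], [0, 0, 0, 0.028, 0, 0, 135], [0, 0, 0, 0.032, 0, 0, 135], [0, 0, 0, 0.036, 0, 0, 135], [0, 0, 0, 0.04, 0, 0, 135], [0, 0, 0, 0.046, 0, 0.001, 135], [0, 0, 0, 0.052, 0, 0.001, 135], [0, 0, 0, 0.058, 0, 0.002, 135], [0, 0, 0, 0.064, 0, 0.003, 135], [0, 0, 0, 0.07, 0, 0.004, 135], [0, 0, 0, 0.076, 0, 0.005, 135], [0, 0, 0, 0.082, 0, 0.006, 135], [0, 0, 0, 0.088, 0, 0.006, 135]],
])

```text
t: 13.25
ee_pos: [0.5224, 0.037, 0.045]
tcp_rot: [0.627, 0.779, 0.0, 0.0]
ft_force: [-0.8, 0.1, -0.5]
grip_width: 0.0404
grasp_force: 0.0
```

```bash
python3 look.py c.png
```

```text
13.25 tcp jig [34.3  2.6 45. ] f [-0.8  0.1 -0.5]
0.83 [361.4, 134.3] 306
at z .05 [-252.   140.1   50. ]
0.82 [326.3, 216.1] 583
at z .05 [54.4  6.4 50. ]
```

View pics/c.png

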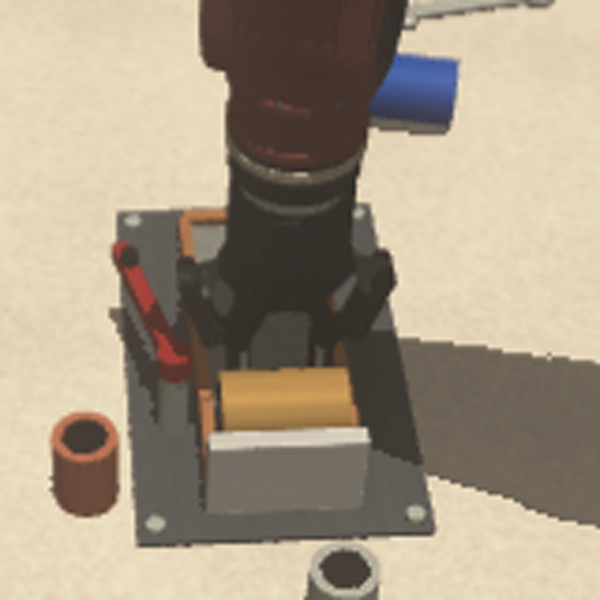

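The picture shows the sleeve against the stop plate at crop (287,400), its ends inside the channel. I'll nudge it gently to make sure it is home.

>>> drive_tool([
  [[0, 0, 0, 0.003, 0, 0, 135], [0, 0, 0, 0.006, 0, 0, 135], [0, 0, 0, 0.009, 0, 0, 135], [0, 0, 0, 0.011, 0, 0, 135], [0, 0, 0, 0.011, 0, 0, 135]],
])

```text
t: 13.98
ee_pos: [0.522, 0.0388, 0.0451]
tcp_rot: [0.627, 0.779, -0.001, 0.001]
ft_force: [0.0, -6.9, -1.8]
grip_width: 0.0402
grasp_force: 3.7
```

Run:
```python
from h import *
s=sensors.read_state();d=s['ee_pos'][:2]-np.array(Q[:2]);c,sn=np.cos(Q[2]),np.sin(Q[2]);t=1000*np.array([c*d[0]+sn*d[1],-sn*d[0]+c*d[1]]);print('tcp',t,s['ee_pos'][2],s['ft_force'])
def P(ph,r,extra=0):
    a=np.radians(ph);n=np.array([-np.sin(a),np.cos(a)]);D=6+11*abs(n[0])+14.5*abs(n[1])+extra
    return np.array([36,-66])+r*np.array([np.cos(a),np.sin(a)])+D*n
S=P(194.7,72,18);print('start',S,'shift from now',[(S[0]-t[0])/300,-(S[1]-t[1])/300])
for ph in list(range(195,89,-5)):
    p=P(ph,72);print(ph,p.round(1),np.round([(p[0]-S[0])/300,-(p[1]-S[1])/300],3))
```

```text
tcp [36.15517186  2.64190803] 0.04508900818155248 [ 0.04498442 -6.9194392  -1.77445302]
start [ -23.28571128 -123.75126885] shift from now [np.float64(-0.19813627710790285), np.float64(0.4213105896156072)]
195 [ -27.6 -106.7] [-0.014 -0.057]
190 [ -31.1 -100.4] [-0.026 -0.078]
185 [-33.9 -93.6] [-0.035 -0.101]
180 [-36.  -86.5] [-0.042 -0.124]
175 [-37.6 -81. ] [-0.048 -0.142]
170 [-38.8 -75.4] [-0.052 -0.161]
165 [-39.5 -69.4] [-0.054 -0.181]
160 [-39.7 -63.4] [-0.055 -0.201]
155 [-39.3 -57.1] [-0.053 -0.222]
150 [-38.4 -50.8] [-0.05  -0.243]
145 [-36.9 -44.5] [-0.045 -0.264]
140 [-34.7 -38.2] [-0.038 -0.285]
135 [-31.9 -32.1] [-0.029 -0.306]
130 [-28.5 -26.1] [-0.017 -0.325]
125 [-24.4 -20.4] [-0.004 -0.345]
120 [-19.7 -15. ] [ 0.012 -0.362]
115 [-14.5 -10.1] [ 0.029 -0.379]
110 [-8.6 -5.6] [ 0.049 -0.394]
105 [-2.3 -1.7] [ 0.07  -0.407]
100 [4.4 1.5] [ 0.092 -0.418]
95 [11.6  4.1] [ 0.116 -0.426]
90 [19.  6.] [ 0.141 -0.433]
```

>>> drive_tool([
  [[0, 0, 0, -0.02, 0, 0, 135], [0, 0, 0, -0.05, 0, 0, 135], [0, 0, 0, -0.09, 0, -0.02, 135], [0, 0, 0, -0.1, 0, -0.15, 135], [0, 0, 0, -0.1, 0, -0.3, 200], [0, 0, 0, -0.1, 0, -0.3, 255], [0, 0, 0, -0.1, 0, -0.3, 255], [0, 0, 0, -0.1, 0, -0.3, 255]],
])

```text
t: 14.98
ee_pos: [0.5274, 0.0107, 0.1338]
tcp_rot: [0.627, 0.779, -0.0, -0.001]
ft_force: [0.1, 0.6, -0.9]
grip_width: 0.0002
grasp_force: 0.0
```

```bash
python3 look.py
```

```text
14.975 tcp jig [  7.6   3.3 133.8] f [ 0.1  0.6 -0.9]
0.81 [326.9, 213.9] 635
at z .05 [47.4  8.6 50. ]
0.58 [356.3, 134.6] 451
at z .05 [-251.4  125.4   50. ]
```

>>> drive_tool([
  [[0, 0, 0, -0.05, 0.2, 0, 255], [0, 0, 0, -0.1, 0.38, 0, 255], [0, 0, 0, -0.103, 0.423, 0, 255], [0, 0, 0, -0.103, 0.423, 0.02, 255], [0, 0, 0, -0.103, 0.423, 0.15, 255], [0, 0, 0, -0.103, 0.423, 0.24, 255], [0, 0, 0, -0.103, 0.423, 0.267, 255], [0, 0, 0, -0.103, 0.423, 0.267, 255], [0, 0, 0, -0.103, 0.423, 0.267, 255]],
])

```text
t: 16.2
ee_pos: [0.6594, 0.0075, 0.0566]
tcp_rot: [0.627, 0.779, 0.001, 0.001]
ft_force: [0.2, -0.6, 1.0]
grip_width: 0.0001
grasp_force: 0.0
```

```bash
python3 look.py d.png
```

```text
16.2 tcp jig [ -23.6 -125.    56.6] f [ 0.2 -0.6  1. ]
0.79 [357.8, 134.5] 474
at z .05 [-251.6  129.7   50. ]
0.6 [328.2, 217.3] 564
at z .05 [58.5 10.5 50. ]
```

View pics/d.png

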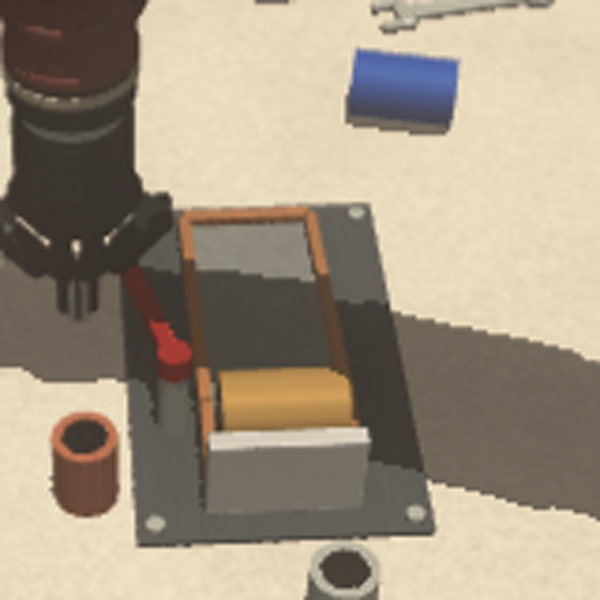

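>>> drive_tool([
  [[0, 0, 0, 0, -0.02, 0.01, 255], [0, 0, 0, -0.007, -0.045, 0.01, 255], [0, 0, 0, -0.014, -0.061, 0.01, 255], [0, 0, 0, -0.02, -0.072, 0.01, 255], [0, 0, 0, -0.026, -0.082, 0.01, 255], [0, 0, 0, -0.031, -0.093, 0.01, 255], [0, 0, 0, -0.035, -0.105, 0.01, 255], [0, 0, 0, -0.042, -0.128, 0.01, 255], [0, 0, 0, -0.048, -0.146, 0.01, 255], [0, 0, 0, -0.052, -0.165, 0.01, 255], [0, 0, 0, -0.054, -0.185, 0.01, 255], [0, 0, 0, -0.055, -0.205, 0.01, 255], [0, 0, 0, -0.053, -0.226, 0.01, 255], [0, 0, 0, -0.05, -0.247, 0.01, 255], [0, 0, 0, -0.045, -0.268, 0.01, 255], [0, 0, 0, -0.038, -0.289, 0.01, 255], [0, 0, 0, -0.029, -0.31, 0.01, 255]],
])

```text
t: 18.42
ee_pos: [0.5693, -0.0206, 0.0519]
tcp_rot: [0.627, 0.779, 0.0, 0.0]
ft_force: [0.9, -0.1, 0.7]
grip_width: 0.0
grasp_force: 0.4
```

```bash
python3 look.py e.png
```

```text
18.425 tcp jig [-31.9 -30.9  51.9] f [ 0.9 -0.1  0.7]
0.96 [328.0, 219.4] 636
at z .05 [65.2  9.3 50. ]
0.85 [354.6, 134.8] 525
at z .05 [-250.7  120.4   50. ]
```

View pics/e.png

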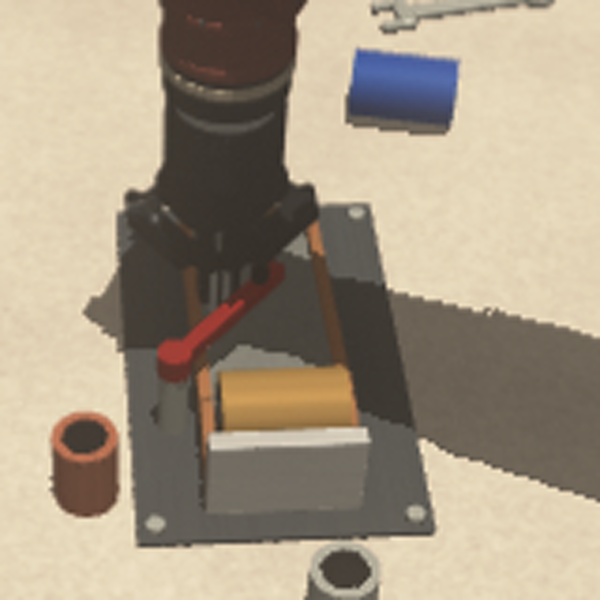

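The keeper arm is following, now about 135° at crop (225,315), and the sleeve is still seated. I'll sweep on to the stop.

>>> drive_tool([
  [[0, 0, 0, 0.006, -0.01, 0, 255], [0, 0, 0, 0.012, -0.02, 0, 255], [0, 0, 0, 0.025, -0.04, 0, 255], [0, 0, 0, 0.041, -0.058, 0, 255], [0, 0, 0, 0.058, -0.075, 0, 255], [0, 0, 0, 0.078, -0.09, 0, 255], [0, 0, 0, 0.099, -0.103, 0, 255], [0, 0, 0, 0.121, -0.114, 0, 255], [0, 0, 0, 0.133, -0.118, 0, 255], [0, 0, 0, 0.145, -0.122, 0, 255], [0, 0, 0, 0.153, -0.125, 0, 255], [0, 0, 0, 0.16, -0.126, 0, 255], [0, 0, 0, 0.166, -0.127, 0, 255], [0, 0, 0, 0.17, -0.127, 0, 255], [0, 0, 0, 0.17, -0.127, 0, 255]],
])

```text
t: 20.4
ee_pos: [0.5217, 0.0202, 0.0519]
tcp_rot: [0.627, 0.779, -0.001, 0.001]
ft_force: [0.0, -5.2, -0.5]
grip_width: -0.0002
grasp_force: 2.5
```

```bash
python3 look.py
```

```text
20.4 tcp jig [18.1  6.9 51.9] f [ 0.  -5.2 -0.5]
0.84 [357.8, 132.1] 348
at z .05 [-262.5  131.4   50. ]
0.75 [327.0, 216.0] 572
at z .05 [54.2  8.1 50. ]
```

The push meets 5 N at x 18.1, where the stop is expected, so I'll back off and rise clear.

>>> drive_tool([
  [[0, 0, 0, -0.01, 0, 0, 255], [0, 0, 0, -0.04, 0, 0, 255], [0, 0, 0, -0.09, 0, 0, 255], [0, 0, 0, -0.12, 0, -0.05, 255], [0, 0, 0, -0.12, 0, -0.2, 255], [0, 0, 0, -0.12, 0, -0.4, 255], [0, 0, 0, -0.25, 0.0, -0.6, 255], [0, 0, 0, -0.45, 0.0, -0.6, 255], [0, 0, 0, -0.65, 0.0, -0.6, 255], [0, 0, 0, -0.85, 0.0, -0.6, 255], [0, 0, 0, -0.85, 0, -0.6, 255], [0, 0, 0, -0.85, 0, -0.6, 255], [0, 0, 0, -0.85, 0, -0.6, 255]],
])

```text
t: 22.12
ee_pos: [0.5762, -0.2272, 0.2327]
tcp_rot: [0.627, 0.779, 0.0, 0.0]
ft_force: [-0.4, 0.7, 0.3]
grip_width: 0.0
grasp_force: 0.0
```

```bash
python3 look.py f.png
python3 - <<'E'
from h import *
c=grab('top')
a=cv2.resize(c['image'][180:290,200:370,::-1],(680,440),interpolation=cv2.INTER_CUBIC)
for p in [(36,-66,74),(36,46,74),(100,-50,72),(100,50,72),(74,-40,86.6),(74,40,86.6)]:
    u=(proj(c,J([p],*Q))[0]-[200,180])*4; cv2.circle(a,tuple(int(x) for x in u),3,(0,255,0),1)
b=cv2.resize(cv2.imread('pics/f.png')[200:,:],(0,0),fx=.0001+.2,fy=.2) if 0 else None
cv2.imwrite('pics/g.png',a)
E
```

```text
22.125 tcp jig [-235.2    6.3  232.7] f [-0.4  0.7  0.3]
0.85 [358.8, 132.8] 524
at z .05 [-259.1  133.7   50. ]
0.59 [325.6, 218.7] 536
at z .05 [62.6  3.8 50. ]
```

View pics/f.png

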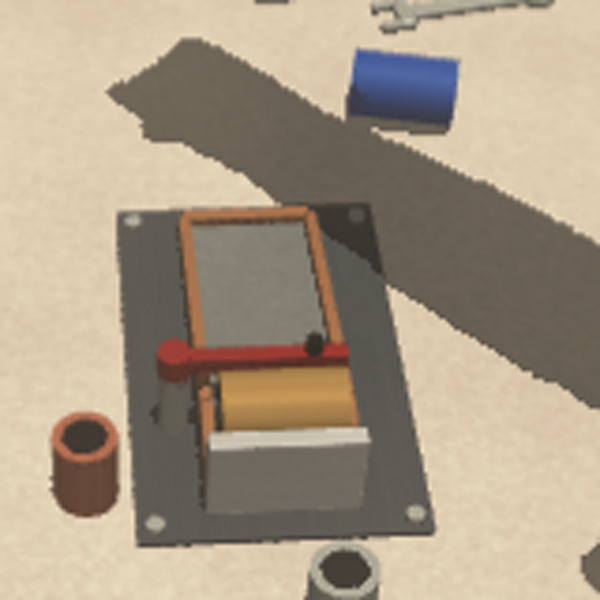

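View pics/g.png

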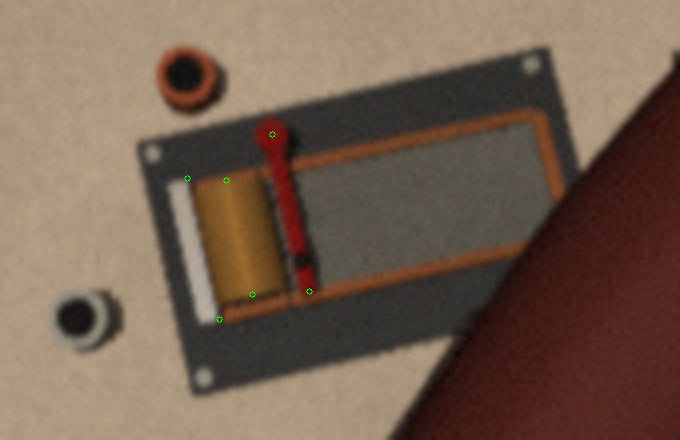

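```bash
python3 -c "
from bench import bot
print(bot.close_job())"
```

```text
the job is handed in; nothing more can be done
None
```

I pushed the brass sleeve home against the stop plate, swung the red keeper arm across behind it to its stop, moved the arm clear and handed the job in at about 22 s. I saw nothing else on the bench disturbed.

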